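# Swing out the roll stand's outrigger and lock it

## Robot

A 6-joint arm with a two-finger parallel gripper is mounted at the origin on a cart in front of the work surface, level with it; the furniture and walls round the work are solid. World frame = base frame: x ahead of the robot, y to its left, z up, the work surface at z = 0. Lengths are in m, angles in rad, forces in N, time in s.
With the tool pointing down it reaches from about 0.35 to 0.975 m from the base axis. Payload 4.9 kg.
Tool frame: the origin (TCP) lies at the very end of the fingers, on their centre line; the grasp point (between the pads) lies manip.grip_point_offset behind it (manip.grip_point_offset is the distance from the TCP to the grasp point, in m); z points along the fingers, y is the line along which they close (so a half turn about z gives the same grasp; the last joint's range is limited). The gripper opens to 85 mm and grips with 20 to 120 N. Pads are 22 mm wide; open, the fingers measure 114 mm over their backs; the gripper's body (76 mm by 85 mm) begins 54 mm behind the grasp point. The pads swing forward as they close: fully open they stand 13 mm farther back than shut.
Start: joints at [-1.425, 0.053, 1.613, -0, 1.476, -0.119], TCP at [0.164, -0.603, 0.231] pointing down, gripper open.
Joint ranges: [-3.01, 3.01], [-1.01, 2.22], [0.06, 2.58], [-1.02, 4.17], [0.09, 2.62], [-3.14, 3.14]. Speed limits (rad/s): [2.57, 2.57, 3.14, 3.14, 3.14, 3.14].

## Interface

Orientations are given as a unit quaternion [w, x, y, z].
In Python, from plant import manip gives the robot as it stands.
- The arm moves only by the shell command python3 -m crank 'ROWS' [OPENING]. ROWS is JSON, a list of rows, each an object of numbers: "x", "y", "z": the shift along the tool's x, y, z in cm; "turn": the turn about the tool's z in rad. In form: [{"x": .., "y": .., "z": .., "turn": ..}, ...]. A call has 1 to 5 rows; each row shifts and turns the commanded pose from where the row before left it, along the tool's axes as they then stand; what a row does not reach is not made up. A row lasts 1/10 s, in which the tool goes at most 50 mm and 8.59 degrees, less where a joint would pass 70% of its speed; a pose out of reach is approached as far as the arm can. A call with a gripper value outside its range is refused whole. OPENING is the opening in per cent of the stroke, from 0 (shut) to 100 (fully open), set as the call begins (- or left out, the last holds). The fingers move at their own pace and stop on an object; the grip force is fixed at half the most. Time passes only in rows, so rows that do not move let the fingers close. It gives the time, the measured TCP pose, the force, the opening and the grip force at its end, in the units of the state.
- manip.state(): the state, without advancing time (a new reading comes with each control period).
- manip.grab_frame(name): name is "scene" or "top" or "wrist"; returns (picture, depth): 480x640x3 uint8, red, green, blue; 480x640 float32, m along the optical axis (not along the pixel's ray), 0 where there is no reading.
- manip.camera_model(name): a dict with "mtx" (3x3 intrinsics, pixels), "k1" (the pictures are not rectified: a ray, as slopes to the right and down, at radius r is drawn at 1 + k1 r^2 times it, then the intrinsics apply), "world_to_cam" (4x4, takes a point from world to camera coordinates). Camera axes: x right, y down, z forward; pixel columns grow to the right and rows downward; lengths in m; the calibration is good to about 2 mm. A picture is of the moment at which its call begins: read the wrist's pose just before it. camera_model takes no time and is no camera call; for the wrist camera it gives the pose at the moment of the call.
- manip.job_done(): hands the job in; it is judged then, once.
The state is a dict: "time": time; "joint_pos": joint angles; "joint_vel": joint speeds; "joint_efforts": joint torques, N m; "tool_pos": TCP position; "tool_rot": TCP orientation; "contact_force": force on the tool from outside, world axes, zero at the start; "ft_torque": the same for the moment, N m; "gripper_width": opening from 0.0 (shut) to 1.0 (fully open); "grasp_force": force on a finger pad.
Only numpy, scipy, OpenCV 4.12 (cv2) and the standard library are available. Lean on these libraries where they do the work, as an engineer would, in place of code of your own. Each camera call takes 0.05 s, during which the arm holds its last target. There are 200 camera calls.

## Task

The blue roll stand's orange outrigger leg is still folded in. Swing the leg out, away from the base, as far as it goes until it snaps into its end position, then press the red lock cap on the leg fully down so that the leg is locked out. Do not knock the other things about.

Things in the scene. Friction and masses are not known exactly. Their poses are not given: they have to be found in the camera images.
- stand: Heavy blue roll stand, does not move. Origin: on the table, on the leg's vertical pivot axis; z up. In its frame the plate (top 12 mm up) covers x -55..+17, y -17..+122 mm, and an ear under the leg reaches 68 mm from the pivot; a label roll (63 mm wide, top 63 mm up) stands at (-19, +88) mm. Pivot screw 32 mm high; aluminium detent housing at (-8, +47) mm, 25 mm high.
- outrigger (a joint): Angle of the orange leg about the pivot, rad: 0 folded in, pointing along the stand's -x; grows anticlockwise from above; 1.30 = fully out at its stop, well clear of the plate. Turns freely to about 1.0; then a sprung detent resists (up to about 3 N at the knob) to about 1.18, beyond which it snaps to 1.30 and stays. Starts at 0.15 to 0.65.
- leg_knob (a point): Axis of the leg's upright end piece, 95 mm from the pivot axis, 20 mm above the table. Round: black rubber foot, radius 10 mm, 1 to 24 mm above the table; orange knob, radius 9 mm, from there to 35 mm. The leg's bar is 18 mm wide, 14 to 25 mm up. The end piece stands clear of the plate and ear and can be pushed round by its side that faces the stand's +y.
- lock_pin (a joint): How far the red lock cap is pressed down, m: 0 up, 0.008 fully down, its cap then resting on its orange boss. Takes about 4 N and stays where it is left. Its pin stops about 3 mm down on the plate until the leg is in its end position, over the hole in the ear; once down it locks the leg there.
- lock_cap (a point): Centre of the top face of the round red lock cap (20 mm diameter, 10 mm thick) on the leg, above the leg's centre line, 52 mm from the pivot axis towards the knob; it swings with the leg. 46 mm above the table when up, 38 mm when fully down.
- purple_cup_mid (a point): Centre of the loose purple cup, 72 mm across, 90 mm high: a bystander.
- roll_a_mid (a point): Centre of a loose label roll, 69 mm across, 55 mm high, standing on the table: a bystander.
- loupe_a_mid (a point): Centre of the loose black loupe, 33 mm across, 34 mm high: a bystander.

How it is judged:
On the way, in this order (a step that is already met when the one before it is completed fails the run):
1. the leg is swung fully out and sits in its end detent, the lock cap still up (value of joint outrigger above 1.22 rad and value of joint lock_pin below 0.004 m), for 0.2 s.
2. the lock cap is pressed fully down with the leg out (value of joint outrigger above 1.22 rad and value of joint lock_pin above 0.0062 m), for 0.1 s.
At the end, for the whole second after the job is handed in: The leg rests in its end position (outrigger above 1.22 rad of 1.30, still) and the red lock cap is down (lock_pin above 6 mm of 8 mm) (value of joint outrigger above 1.22 rad and value of joint lock_pin above 0.006 m and velocity of joint outrigger between -0.05 and 0.05 rad/s); the robot touches nothing.
It fails at once if a bystander (cup, loose label roll or loupe) is pushed more than 30 mm from its place (distance of any of purple_cup_mid, roll_a_mid, loupe_a_mid from where it was at the start of the episode above 0.03 m).
It also fails if it takes over 46 s, if anything falls off the work surface, if the arm or the gripper's body presses on something with over 40 N, if the wrist force passes 120 N, or if a joint passes its speed limit or range.

## Working session

There is one attempt and no reset: what is moved stays moved. The work goes in short steps, Python scripts to look and compute and a shell command to move; the robot and the scene stay as the last step left them, time stands still between calls to the robot, and variables do not carry over. Pictures are saved under pics/ and viewed, at most 10 in all, crops included, and the job is handed in when it is done.

```bash
mkdir -p pics; cat > h.py <<'E'
import numpy as np, cv2
from plant import manip
def grab(n):
    m=manip.camera_model(n); p,d=manip.grab_frame(n); return m,p,d
def world(m,d,uv):
    K=np.array(m["mtx"],float); out=[]
    T=np.linalg.inv(np.array(m["world_to_cam"]))
    for u,v in uv:
        x=np.array([(u-K[0,2])/K[0,0],(v-K[1,2])/K[1,1]]); s=x.copy()
        for _ in range(20): s=x/(1+m["k1"]*(s@s))
        w=d[int(v)-1:int(v)+2,int(u)-1:int(u)+2]; z=np.median(w[w>0]) if (w>0).any() else np.nan
        out.append((T@[s[0]*z,s[1]*z,z,1])[:3])
    return np.array(out)
E
python3 - <<'E'
from h import *
for n in("top","scene"):
    m,p,d=grab(n); cv2.imwrite(f"pics/{n}1.png",p[:,:,::-1]); np.savez(n+"1.npz",p=p,d=d,**{k:np.array(m[k]) for k in("mtx","k1","world_to_cam")})
print(manip.state()); print(manip.grip_point_offset)
E
```

```text
{'time': 0.1, 'joint_pos': array([-1.42500709e+00,  5.32440100e-02,  1.61418093e+00, -6.55987222e-06,
        1.47600342e+00, -1.18978188e-01]), 'joint_vel': array([ 0.00031124, -0.00263829, -0.00305114,  0.00051589, -0.00053754,
        0.00030631]), 'joint_efforts': array([-3.54149570e-04, -3.94904780e+01, -3.71364462e+01, -1.31088354e-04,
        3.89857640e-03,  1.82635910e-05]), 'tool_pos': array([ 0.16348071, -0.60264507,  0.23020052]), 'tool_rot': array([-9.17722996e-04,  9.91249607e-01,  1.31997626e-01, -1.55685135e-05]), 'contact_force': array([-0.00128295, -0.70604453, -0.2412352 ]), 'ft_torque': array([ 0.00205573, -0.00979729,  0.018474  ]), 'grasp_force': 0.0, 'gripper_width': 0.9964316550491585}
0.0187
```

View pics/top1.png

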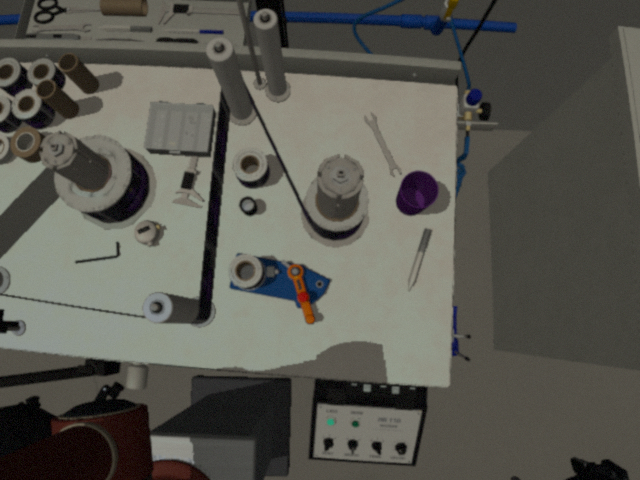

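View pics/scene1.png

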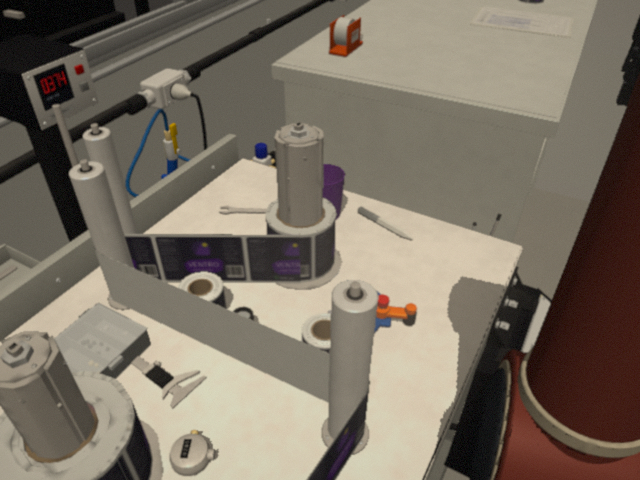

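The top view shows the stand's pivot near (295,270), the red cap near (304,297), the knob near (311,318) and the stand roll at (248,271). The leg has to swing anticlockwise, towards image right.

```bash
python3 - <<'E'
from h import *
f=np.load("top1.npz"); m={k:f[k] for k in("mtx","k1","world_to_cam")}; m["k1"]=float(m["k1"]); d=f["d"];p=f["p"]
names=["pivot","cap","knob","roll","cup","rollA","loupe","bigroll","post","tableR","tableB"]
uv=[(295,270),(304,297),(311,318),(248,271),(416,193),(250,168),(248,206),(340,175),(158,306),(450,300),(400,380)]
for n,q in zip(names,world(m,d,uv)): print(n,q.round(4))
c=cv2.resize(p[225:345,210:370],None,fx=5,fy=5,interpolation=cv2.INTER_CUBIC); cv2.imwrite("pics/c1.png",c[:,:,::-1])
h=cv2.cvtColor(p,cv2.COLOR_RGB2HSV).astype(int)
red=((h[...,0]<4)|(h[...,0]>175))&(h[...,1]>180)&(h[...,2]>90); org=(h[...,0]>=5)&(h[...,0]<20)&(h[...,1]>180)&(h[...,2]>90)
for nm,k in(("red",red),("org",org)):
    k[:225]=0;k[345:]=0;k[:,:210]=0;k[:,370:]=0
    v,u=np.nonzero(k); w=world(m,d,list(zip(u,v))); print(nm,len(u),u.mean(),v.mean(),np.nanmean(w,0),np.nanmin(w,0),np.nanmax(w,0))
E
```

```text
pivot [ 0.4708 -0.2298  0.0315]
cap [ 0.4193 -0.2488  0.0447]
knob [ 0.381  -0.2626  0.0349]
roll [ 0.4688 -0.1372  0.0121]
cup [ 0.6367 -0.469   0.0009]
rollA [ 0.6826 -0.1287 -0.0012]
loupe [ 0.595  -0.1334  0.0276]
bigroll [ 0.5865 -0.304   0.2625]
post [ 0.3898 -0.0493  0.2589]
tableR [ 0.4215 -0.5346 -0.0014]
tableB [ 0.2666 -0.4354 -0.0009]
red 61 302.4918032786885 296.4590163934426 [ 0.42028858 -0.24595328  0.04456433] [ 0.41366147 -0.25429956  0.02565895] [ 0.42801065 -0.23749854  0.04630445]
org 381 302.12598425196853 294.1942257217848 [ 0.4258286  -0.24433517  0.02562354] [ 0.37350953 -0.26640924  0.0104793 ] [ 0.4815768  -0.21589808  0.04503231]
```

View pics/c1.png

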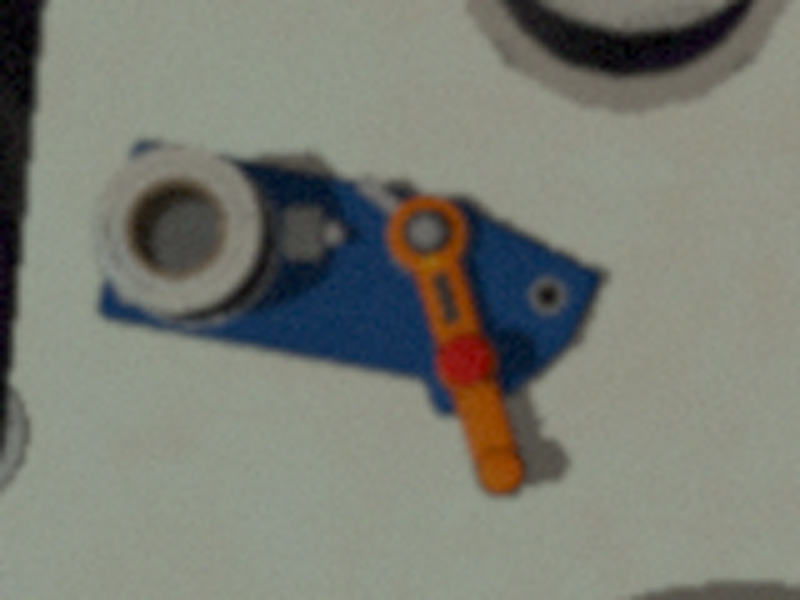

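The crop shows the leg with the pivot screw at about (296,271) in full-picture pixels, the cap at (303,297), the knob at (310,319) and the empty ear hole at (319,284). That puts the leg at about 0.54 rad. I'll move to above the knob's +y side with the fingers shut.

```bash
python3 -m crank '[{"x":3.3,"y":-3.4},{"x":3.3,"y":-3.4},{"x":3.3,"y":-3.4},{"x":3.3,"y":-3.4},{"x":3.3,"y":-3.4}]' 0; python3 -m crank '[{"x":3.3,"y":-3.4},{"x":3.3,"y":-3.4},{"x":3.3,"y":-3.4},{"x":3.2,"y":-3.6,"z":2},{"z":3}]'; python3 -m crank '[{"z":3},{}]'
python3 - <<'E'
from h import *
s=manip.state(); print(s["time"],s["tool_pos"],s["tool_rot"],s["gripper_width"])
m,p,d=grab("wrist"); cv2.imwrite("pics/w1.png",p[:,:,::-1])
h=cv2.cvtColor(p,cv2.COLOR_RGB2HSV).astype(int)
red=((h[...,0]<4)|(h[...,0]>175))&(h[...,1]>170)&(h[...,2]>90)
v,u=np.nonzero(red); 
if len(u): w=world(m,d,list(zip(u,v))); print("red",len(u),u.mean(),v.mean(),np.nanmedian(w,0),np.nanmin(w,0),np.nanmax(w,0))
np.savez("w1.npz",p=p,d=d,**{k:np.array(m[k]) for k in("mtx","k1","world_to_cam")})
E
```

```text
0.1 [ 0.16348071 -0.60264507  0.23020052] [-9.17722996e-04  9.91249607e-01  1.31997626e-01 -1.55685135e-05] 0.9964316550491585schema error: expected keys x, y, z, turn
schema error: expected keys x, y, z, turn
schema error: expected keys x, y, z, turn
```

View pics/w1.png

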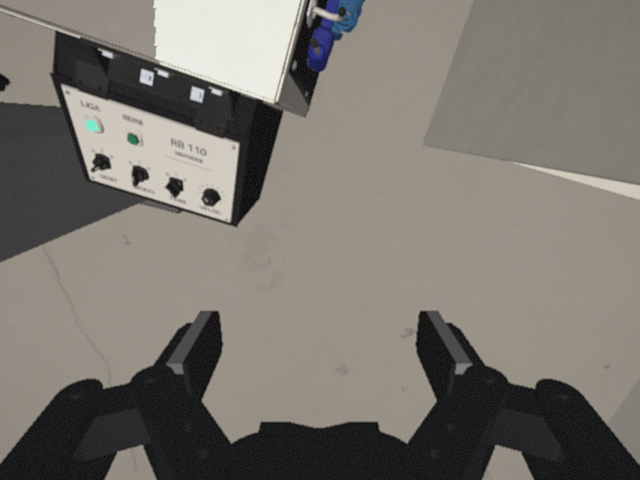

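The moves were refused because each row needs all four keys, so the picture shows only floor and the controller box from the start pose. I'll repeat it with full rows.

```bash
python3 -m crank '[{"x":3.3,"y":-3.4,"z":0,"turn":0},{"x":3.3,"y":-3.4,"z":0,"turn":0},{"x":3.3,"y":-3.4,"z":0,"turn":0},{"x":3.3,"y":-3.4,"z":0,"turn":0},{"x":3.3,"y":-3.4,"z":0,"turn":0}]' 0 && python3 -m crank '[{"x":3.3,"y":-3.4,"z":0,"turn":0},{"x":3.3,"y":-3.4,"z":0,"turn":0},{"x":3.3,"y":-3.4,"z":0,"turn":0},{"x":3.2,"y":-3.6,"z":0,"turn":0},{"x":0,"y":0,"z":3,"turn":0}]' && python3 -m crank '[{"x":0,"y":0,"z":3,"turn":0},{"x":0,"y":0,"z":0,"turn":0},{"x":0,"y":0,"z":0,"turn":0}]'
python3 - <<'E'
from h import *
s=manip.state(); print(s["time"],s["tool_pos"],s["tool_rot"],s["gripper_width"])
m,p,d=grab("wrist"); cv2.imwrite("pics/w2.png",p[:,:,::-1])
h=cv2.cvtColor(p,cv2.COLOR_RGB2HSV).astype(int)
red=((h[...,0]<4)|(h[...,0]>175))&(h[...,1]>170)&(h[...,2]>90)
v,u=np.nonzero(red); 
if len(u): w=world(m,d,list(zip(u,v))); print("red",len(u),u.mean(),v.mean(),np.nanmedian(w,0),np.nanmin(w,0),np.nanmax(w,0))
np.savez("w2.npz",p=p,d=d,**{k:np.array(m[k]) for k in("mtx","k1","world_to_cam")})
E
```

```text
time: 0.65
tool_pos: [0.2788, -0.3941, 0.2309]
tool_rot: [-0.0, 0.991, 0.132, 0.0]
contact_force: [0.2, -0.2, -0.1]
gripper_width: 0.146
grasp_force: 0.0
time: 1.15
tool_pos: [0.3726, -0.2259, 0.2054]
tool_rot: [0.003, 0.991, 0.136, 0.004]
contact_force: [-0.2, -1.4, 0.1]
gripper_width: 0.0
grasp_force: 0.0
time: 1.45
tool_pos: [0.3683, -0.2283, 0.1712]
tool_rot: [-0.001, 0.991, 0.132, -0.0]
contact_force: [-1.2, 0.4, 0.4]
gripper_width: -0.0
grasp_force: 0.0
1.45 [ 0.36834263 -0.22827259  0.17117337] [-5.27918063e-04  9.91253670e-01  1.31968457e-01 -4.57574590e-04] -5.111222819742255e-06
red 463 358.2634989200864 177.14902807775377 [ 0.41967456 -0.24516999  0.0465827 ] [ 0.41053207 -0.25475044  0.0290135 ] [ 0.42853306 -0.23608758  0.04744874]
```

View pics/w2.png

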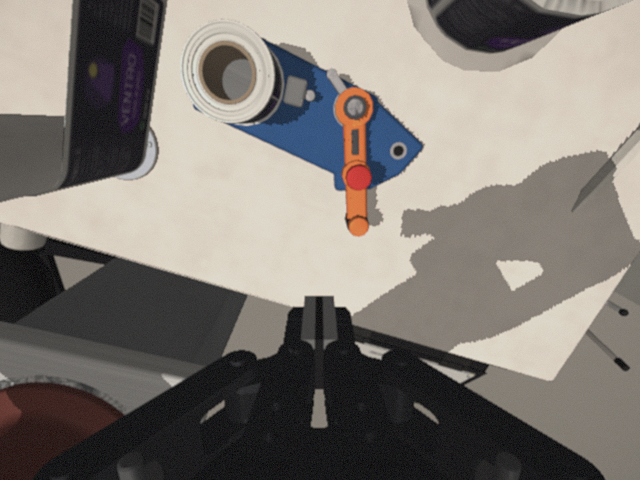

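The wrist view shows the pivot screw at (355,106), the cap at (358,177), the knob at (358,227) and the ear hole at (399,151). The shut fingers are at (319,300), left of the knob.

```bash
python3 - <<'E'
from h import *
f=np.load("w2.npz"); m={k:f[k] for k in("mtx","k1","world_to_cam")}; m["k1"]=float(m["k1"])
w=world(m,f["d"],[(355,106),(358,177),(358,227),(397,151)]); print(w.round(4))
t=np.array(w[:,:2]); L=t[2]-t[0]; H=t[3]-t[0]
print(np.hypot(*L),np.hypot(*H),np.degrees([np.arctan2(L[1],L[0]),np.arctan2(H[1],H[0])])%360)
E
```

```text
[[ 0.4691 -0.2289  0.0318]
 [ 0.4197 -0.2449  0.0467]
 [ 0.3785 -0.259   0.0354]
 [ 0.4457 -0.2753  0.0129]]
0.09543637491203796 0.051960268093302536 [198.3615399  243.32909739]
```

```bash
python3 -m crank '[{"x":0,"y":0,"z":5,"turn":0},{"x":0,"y":0,"z":5,"turn":0},{"x":0,"y":0,"z":3.5,"turn":-0.07},{"x":0,"y":0,"z":1.6,"turn":0},{"x":0,"y":0,"z":0,"turn":0}]'
```

```text
time: 2.0
tool_pos: [0.3677, -0.2283, 0.0192]
tool_rot: [-0.001, 0.986, 0.166, -0.001]
contact_force: [-0.9, 0.4, 0.9]
gripper_width: -0.003
grasp_force: 0.0
```

```bash
python3 -m crank '[{"x":0,"y":0.8,"z":0,"turn":0},{"x":-0.26,"y":1.35,"z":0,"turn":-0.14},{"x":-0.26,"y":1.35,"z":0,"turn":-0.14},{"x":-0.26,"y":1.35,"z":0,"turn":-0.14},{"x":0,"y":0,"z":0,"turn":0}]'
cat > look.py <<'E'
from h import *
import sys
s=manip.state(); print(s["time"],s["tool_pos"].round(4),s["contact_force"].round(1))
m,p,d=grab("top"); cv2.imwrite(f"pics/{sys.argv[1]}.png",cv2.resize(p[205:355,210:390],None,fx=4,fy=4,interpolation=cv2.INTER_CUBIC)[:,:,::-1])
h=cv2.cvtColor(p,cv2.COLOR_RGB2HSV).astype(int)
red=((h[...,0]<4)|(h[...,0]>175))&(h[...,1]>180)&(h[...,2]>90)
red[:225]=0;red[345:]=0;red[:,:210]=0;red[:,370:]=0
v,u=np.nonzero(red)
if len(u):
    w=np.nanmedian(world(m,d,list(zip(u,v))),0); L=w[:2]-[.4695,-.2293]
    print(len(u),w,"leg angle",(np.arctan2(L[1],L[0])%(2*np.pi))-np.radians(243.3)+1.30)
E
python3 look.py t2
```

```text
time: 2.5
tool_pos: [0.3852, -0.279, 0.0237]
tool_rot: [0.003, 0.93, 0.368, 0.001]
contact_force: [-0.2, -0.8, 0.6]
gripper_width: 0.001
grasp_force: 0.0
2.5 [ 0.3852 -0.279   0.0237] [-0.2 -0.8  0.6]
```

View pics/t2.png

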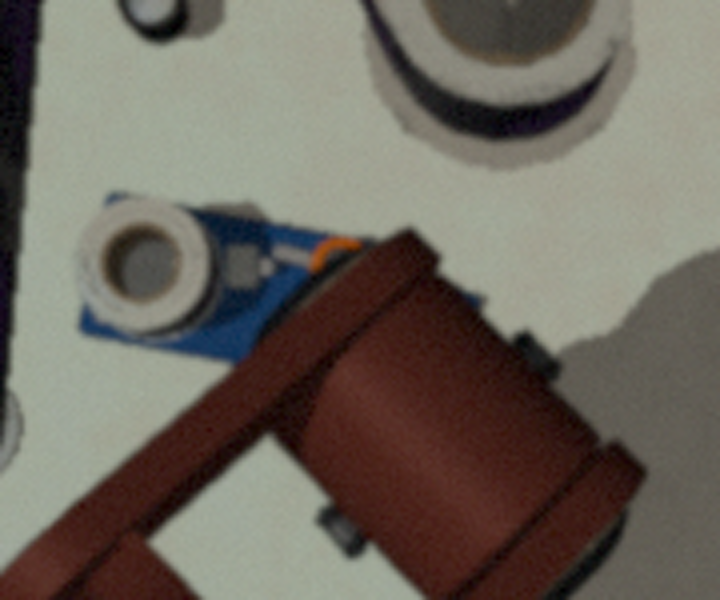

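The arm hides the leg from the top camera, so I'll use the wrist camera for the angle.

```bash
sed -i 's/grab("top")/grab("wrist")/; s/p\[205:355,210:390\],None,fx=4,fy=4/p,None,fx=1,fy=1/; /^red\[:225\]/d' look.py; python3 look.py w3; python3 -m crank '[{"x":-0.26,"y":1.35,"z":0.2,"turn":-0.14},{"x":0,"y":0,"z":0,"turn":0}]'; python3 look.py w4
```

```text
2.55 [ 0.3845 -0.2778  0.023 ] [0.4 0.3 0.6]
1419 [ 0.43246485 -0.26480799  0.04644362] leg angle 0.9595560000002041
time: 2.8
tool_pos: [0.3906, -0.2875, 0.0191]
tool_rot: [0.001, 0.902, 0.432, 0.0]
contact_force: [-0.3, -0.2, -0.5]
gripper_width: -0.0
grasp_force: 0.0
2.8 [ 0.3906 -0.2875  0.0191] [-0.3 -0.2 -0.5]
1580 [ 0.43567022 -0.2679098   0.04651932] leg angle 1.046495476334148
```

```bash
python3 -m crank '[{"x":-0.26,"y":1.35,"z":0,"turn":-0.14},{"x":-0.1,"y":0.6,"z":0,"turn":-0.06},{"x":0,"y":0,"z":0,"turn":0},{"x":0,"y":0,"z":0,"turn":0}]'; python3 look.py w5
```

```text
time: 3.25
tool_pos: [0.4036, -0.301, 0.0185]
tool_rot: [0.0, 0.855, 0.519, 0.0]
contact_force: [0.2, 0.8, -0.4]
gripper_width: -0.0
grasp_force: 0.0
3.25 [ 0.4036 -0.301   0.0185] [ 0.2  0.8 -0.4]
1698 [ 0.44455418 -0.27409992  0.04650621] leg angle 1.2579330650747587
```

```bash
python3 -m crank '[{"x":-0.2,"y":-1.5,"z":0,"turn":0},{"x":-0.5,"y":0,"z":-3,"turn":0},{"x":0,"y":0,"z":-5,"turn":0},{"x":0,"y":0,"z":0,"turn":0},{"x":0,"y":0,"z":0,"turn":0}]'; python3 look.py w6
python3 - <<'E'
from h import *
s=manip.state(); from scipy.spatial.transform import Rotation as R
r=R.from_quat(np.roll(s["tool_rot"],-1)); print((r.inv().apply([.4455,-.2755,.06]-s["tool_pos"])*100).round(2), s["tool_pos"])
E
```

```text
time: 3.8
tool_pos: [0.3879, -0.3014, 0.1003]
tool_rot: [0.002, 0.854, 0.52, 0.0]
contact_force: [0.5, -0.0, -0.8]
gripper_width: -0.001
grasp_force: 0.0
3.8 [ 0.3879 -0.3014  0.1003] [ 0.5 -0.  -0.8]
639 [ 0.44457875 -0.27481011  0.04654859] leg angle 1.2650057312892298
[4.9  4.05 3.85] [ 0.38704042 -0.30043454  0.09843785]
```

View pics/w6.png

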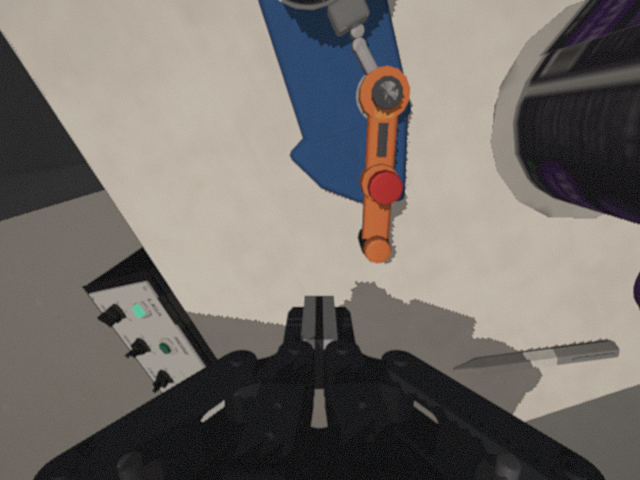

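The wrist view shows the cap at (385,187) directly over the ear hole and the knob at (377,250). The leg stayed out after release. Next I'll press the cap.

```bash
python3 -m crank '[{"x":2.4,"y":2,"z":0,"turn":0},{"x":2.4,"y":2,"z":0,"turn":0},{"x":0,"y":0,"z":3.5,"turn":0},{"x":0,"y":0,"z":0,"turn":0},{"x":0,"y":0,"z":0,"turn":0}]' && python3 -m crank '[{"x":0,"y":0,"z":0.8,"turn":0},{"x":0,"y":0,"z":0.7,"turn":0},{"x":0,"y":0,"z":0.7,"turn":0},{"x":0,"y":0,"z":0.3,"turn":0},{"x":0,"y":0,"z":0,"turn":0}]'
```

```text
time: 4.35
tool_pos: [0.443, -0.2749, 0.061]
tool_rot: [-0.003, 0.854, 0.52, -0.001]
contact_force: [1.1, 0.6, 0.0]
gripper_width: -0.004
grasp_force: 0.0
time: 4.85
tool_pos: [0.4451, -0.277, 0.0387]
tool_rot: [0.001, 0.854, 0.52, 0.0]
contact_force: [0.7, -1.1, 2.3]
gripper_width: 0.0
grasp_force: 0.9
```

```bash
python3 -m crank '[{"x":0,"y":0,"z":0.2,"turn":0},{"x":0,"y":0,"z":0.2,"turn":0},{"x":0,"y":0,"z":0,"turn":0},{"x":0,"y":0,"z":0,"turn":0}]' && python3 -m crank '[{"x":0,"y":0,"z":-3,"turn":0},{"x":0,"y":0,"z":-3,"turn":0},{"x":-2.4,"y":-2,"z":0,"turn":0},{"x":-2.4,"y":-2,"z":0,"turn":0},{"x":0,"y":0,"z":0,"turn":0}]'; python3 look.py w7
```

```text
time: 5.25
tool_pos: [0.4469, -0.278, 0.038]
tool_rot: [0.002, 0.854, 0.52, 0.001]
contact_force: [-1.5, 2.1, 15.1]
gripper_width: 0.001
grasp_force: 7.6
time: 5.75
tool_pos: [0.3847, -0.3011, 0.0938]
tool_rot: [-0.001, 0.855, 0.519, -0.001]
contact_force: [1.3, 0.2, 0.3]
gripper_width: 0.001
grasp_force: 0.0
5.75 [ 0.3847 -0.3011  0.0938] [1.3 0.2 0.3]
632 [ 0.44638969 -0.27607541  0.03850693] leg angle 1.3071108508508333
```

The cap top now measures 38.5 mm high (it was 46.5 mm), the leg reads about 1.30 rad, and the arm is clear of everything.

```bash
python3 -m crank '[{"x":0,"y":0,"z":0,"turn":0},{"x":0,"y":0,"z":0,"turn":0}]' >/dev/null; python3 -c "
from plant import manip; print(manip.job_done())"
```

```text
the job is handed in; nothing more can be done
None
```

The leg is swung out to its end position (about 1.30 rad), the red lock cap is pressed fully down (top measured at 38.5 mm), and the job is handed in with the arm clear; no verdict was returned and I didn't re-measure the bystanders.

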